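# Measure the paint on a touched-up washing-machine lid

## Robot

A 6-joint arm with a two-finger parallel gripper is mounted at the origin on the work surface. World frame = base frame: x ahead of the robot, y to its left, z up, the work surface at z = 0. Lengths are in m, angles in degrees, forces in N, time in s.
With the tool pointing down it reaches from about 0.3 to 0.75 m from the base axis. Payload 8.5 kg.
Tool frame: the origin (TCP) lies on the centre line of the jaws, within the pads' length; the fingertips stand 11 mm ahead of it and the grasp point (between the pads) lies 8 mm behind it; z points along the fingers, y is the line along which they close (so a half turn about z gives the same grasp; the last joint's range is limited). The gripper opens to 85 mm and grips with 20 to 120 N. Pads are 22 mm wide; open, the fingers measure 114 mm over their backs; the gripper's body (76 mm by 85 mm) begins 54 mm behind the grasp point. The pads swing forward as they close: fully open they stand 13 mm farther back than shut.
Start: joints at [58.539, 21.807, 74.336, -0, 83.858, -12.336], TCP at [0.18, 0.52, 0.242] pointing down, gripper open.
Joint ranges: [-178.18, 178.18], [-50.72, 133.34], [12.68, 142.11], [-81.47, 261.47], [9.98, 163.14], [-165.26, 165.26]. Speed limits (degrees/s): [136.94, 136.94, 180, 180, 180, 180].

## Interface

Orientations are given as a 3x3 rotation matrix whose columns are the frame's x, y, z axes.
In Python, from rig import env gives the robot as it stands.
- The arm moves only by the shell command python3 nudge.py 'ROWS' [FORCE]. ROWS is a JSON object whose key "plan" holds a list of rows, 1 to 10 of them, each of 5 numbers: dx, dy, dz in shares of the most that a row can go, 1 being 50 mm, then a turn about the tool's z in units of 4 degrees, then the finger opening in m; each row shifts and turns the commanded pose from where the row before left it, along the tool's axes as they then stand; what a row does not reach is not made up. A row lasts 1/10 s, in which the tool goes at most 0.05 m and 8.59 degrees, less where a joint would pass 70% of its speed; a pose out of reach is approached as far as the arm can. The fingers move at their own pace and stop on an object; FORCE is the grip in N (left out, the last holds). Time passes only in rows, so rows that do not move let the fingers close. It prints the time, the measured TCP pose, the force, the opening and the grip force at its end. Input that does not fit is refused with a message, and nothing moves.
- env.observe(): the state, without advancing time (a new reading comes with each control period).
- env.get_image(name): name is "scene" or "top" or "wrist"; returns a dict with "pixels" (480x640x3 uint8, red, green, blue), "K" (3x3 intrinsics, pixels), "extrinsics" (4x4, takes a point from world to camera coordinates). Camera axes: x right, y down, z forward; pixel columns grow to the right and rows downward; lengths in m; the calibration is good to about 2 mm. A picture is of the moment at which its call begins. There is no depth.
- env.close_job(): hands the job in; it is judged then, once.
The state is a dict: "time_s": time; "q": joint angles; "qvel": joint speeds; "joint_efforts": joint torques, N m; "position": TCP position; "tool_rot": TCP orientation; "ft_force": force on the tool from outside, world axes, zero at the start; "wrist_torque": the same for the moment, N m; "grip_width": finger opening in m; "gripper_force": force on a finger pad.
Only numpy, scipy, OpenCV 4.12 (cv2) and the standard library are available. Lean on these libraries where they do the work, as an engineer would, in place of code of your own. Each camera call takes 0.05 s, during which the arm holds its last target. There are 200 camera calls.

## Task

Take the coating-thickness gauge out of its stand and first check it on the middle of the bare-steel zero plate: set it down upright, pressed lightly so that its sprung sleeve goes about half way in, for a second. Then measure the touched-up spot in the orange ring on the tilted lid: set the probe inside the ring, square to the painted face, again pressed lightly with the sleeve about half way in, and finish still holding the gauge steady like that so the reading can be taken. Only the gauge may touch the lid and its rest, never lean hard on it or on the plate, and leave the plate and the other things on the bench where they are.

Things in the scene. Friction and masses are not known exactly. Their poses are not given: they have to be found in the camera images.
- gauge: Coating-thickness gauge, loose, 180 g: black case with orange bands, 30 (x) x 48 (y) x 105 (z) mm, green display on its -x face. Origin: centre of the case's underside; z up the case, away from the probe. Below it: a 12 mm neck, then the sprung sleeve, 14 mm across. Starts upright in the stand, lowest 25 mm of the case in the pocket; lift it straight up 70 mm to clear.
- gauge_tip (a point): Centre of the flat end of the sprung sleeve, the gauge's probe end: on the gauge's z axis, 30 mm below its origin with the sleeve out, 22 mm with the sleeve fully in. Axes as the gauge's.
- sleeve (a joint): How far the sprung sleeve is pushed in (m): 0 out, 0.008 fully in. Spring: it begins to move at 1.6 N along the gauge's axis, 3.2 N at half way (0.004), 4.8 N fully in; beyond that the contact is hard.
- stand: Fixed gauge stand, left or right of the lid: dark foot 80 (x) x 96 (y) x 10 mm with a grey pocket, 44 x 64 mm outside, top edge at 70 mm; ledges inside carry the gauge's case 45 mm above the bench. Origin: centre of the foot's underside on the bench; axes as the gauge's at the start.
- zero_plate: Bare steel disc lying loose on the bench, 64 mm across, 10 mm thick, 250 g, a fine dark ring 24 mm across on its top. Origin: centre of its underside, z up. On the other side of the lid from the stand.
- zero_top (a point): Centre of the zero plate's top face, 10 mm above the bench; z up.
- rest: Fixed tilting rest with the white washing-machine lid on it: grey base, blue cheeks to 122 mm high and 209 mm either side, black knobs to 230 mm. Origin on the bench under the middle of the front hinge line; x level, up the slope, z up. Hinge line along y, 50 mm up. Lid 400 mm (y) x 440 mm (up the slope), its painted face 50 mm above the hinge line, square to the face.
- lid (a joint): Tilt of the lid's painted face from level (rad), about the hinge line; larger = far edge higher. Clamped stiff: it does not give under light pressing.
- mark (a point): The touched-up spot to measure, on the painted face, at the centre of an orange ring 27 mm across (lower half of the lid; three green rings higher up are spots already done). z points square out of the painted face, x up the slope, y along the hinge line.
- pump: Bystander: black and white drain pump, about 125 x 80 x 70 mm.
- paint: Bystander: small white touch-up paint bottle, 28 mm across, 75 mm high, standing.
- screwdriver: Bystander: screwdriver lying on the bench.

How it is judged (in metres and radians):
On the way, in this order (a step that is already met when the one before it is completed fails the run):
1. the gauge is lifted clear of its stand in the fingers (z of gauge in the frame of stand above 0.1 m and contact force between the fingers and gauge above 1 N and contact force between gauge and stand below 0.1 N), for 0.1 s.
2. the gauge is checked on the zero plate: upright within 7 degrees, tip within 15 mm of the plate's centre, sleeve 2 to 7.5 mm in, for half a second (distance between gauge_tip and zero_top below 0.015 m and angle between gauge's own z axis and vertical below 0.12 rad and value of joint sleeve between 0.002 and 0.0075 m and contact force between gauge and zero_plate above 0.8 N and contact force between the fingers and gauge above 1 N and contact force between gauge and stand below 0.1 N), for 0.5 s.
At the end, for the whole second after the job is handed in: Fingers still hold the gauge steady: tip within 10 mm of the orange ring's centre, axis within 7 degrees (0.12 rad) of square to the painted face, sleeve 2 to 7.5 mm in, push on the lid 0.8 to 8 N; mark within 10 mm of its start; gauge clear of stand and plate, fingers clear of the lid (distance between gauge_tip and mark below 0.01 m and angle between the z axis of gauge and the z axis of mark, either way round below 0.12 rad and value of joint sleeve between 0.002 and 0.0075 m and contact force between gauge and rest between 0.8 and 8 N and contact force between the fingers and gauge above 1 N and contact force between gauge and stand below 0.1 N and contact force between gauge and zero_plate below 0.1 N and linear speed of gauge below 0.01 m/s and angular speed of gauge below 0.1 rad/s and contact force between the fingers and rest below 0.5 N and distance of mark from where it was at the start of the episode below 0.01 m); the arm keeps its last pose, push and grip.
It fails at once if the gauge is pressed on the lid, its rest or the zero plate with more than 25 N (contact force between gauge and rest above 25 N or contact force between gauge and zero_plate above 25 N).
It fails at once if the arm or fingers touch the lid or its rest (contact force between any of the arm, the fingers and rest above 1 N).
It fails at once if the zero plate is pushed more than 20 mm from its place (distance of zero_plate from where it was at the start of the episode above 0.02 m).
It fails at once if one of the other things on the bench is moved more than 30 mm (distance of any of pump, paint, screwdriver from where it was at the start of the episode above 0.03 m).
It also fails if it takes over 58 s, if anything falls off the work surface, if the arm or the gripper's body presses on something with over 40 N, if the wrist force passes 120 N, or if a joint passes its speed limit or range.

## Working session

There is one attempt and no reset: what is moved stays moved. The work goes in short steps, Python scripts to look and compute and a shell command to move; the robot and the scene stay as the last step left them, time stands still between calls to the robot, and variables do not carry over. Pictures are saved under pics/ and viewed, at most 10 in all, crops included, and the job is handed in when it is done.

```bash
ls; mkdir -p pics; python3 - <<'E'
from rig import env
import cv2,numpy as np
s=env.observe();print(s['time_s'],s['position'],np.round(s['tool_rot'],3).tolist(),s['ft_force'])
for n in ("scene","top"):
    d=env.get_image(n);cv2.imwrite(f"pics/{n}0.png",d["pixels"][:,:,::-1]);print(n,np.round(d["K"],1).tolist(),np.round(d["extrinsics"],3).tolist())
E
```

```text
nudge.py
pics
rig.py
0.0 [0.18003304 0.51940405 0.24168869] [[-0.945, 0.328, -0.001], [0.328, 0.945, -0.001], [0.0, -0.001, -1.0]] [ 0.18975254  0.20379341 -0.01319079]
scene [[503.0, 0.0, 321.0], [0.0, 503.0, 235.1], [0.0, 0.0, 1.0]] [[0.6, 0.8, -0.004, -0.308], [0.658, -0.496, -0.567, -0.322], [-0.455, 0.337, -0.824, 1.404], [0.0, 0.0, 0.0, 1.0]]
top [[468.5, 0.0, 325.9], [0.0, 468.5, 240.0], [0.0, 0.0, 1.0]] [[-0.012, -1.0, -0.018, -0.005], [-0.992, 0.015, -0.122, 0.538], [0.123, 0.017, -0.992, 1.333], [0.0, 0.0, 0.0, 1.0]]
```

View pics/scene0.png

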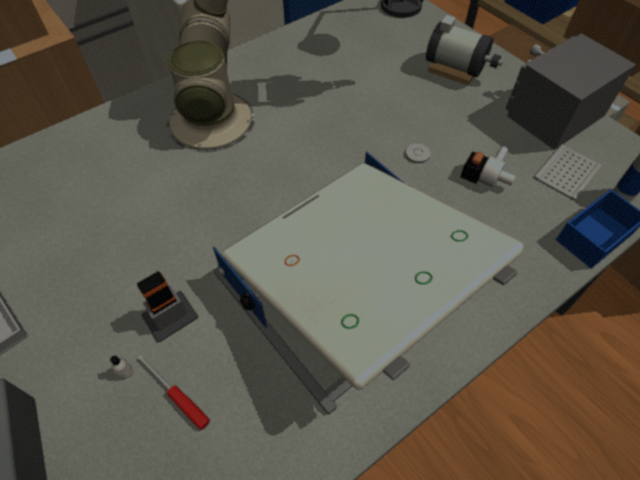

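View pics/top0.png

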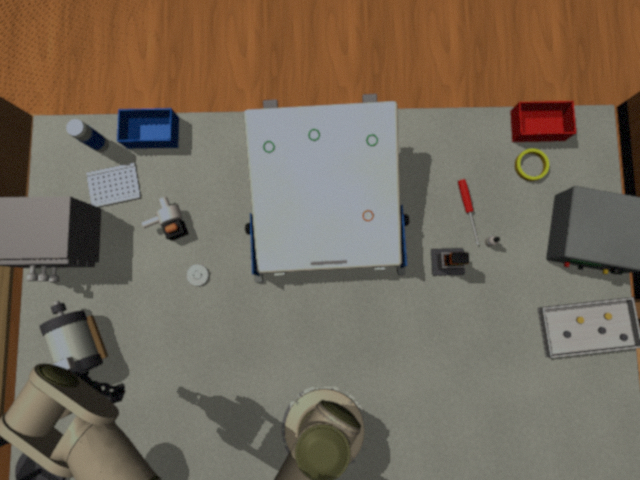

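The views show: the stand and gauge on the right (top ~(455,259), scene ~(160,300)), and the plate on the left (top (198,275), scene (418,153)). The orange ring is at top (368,215), scene (292,260). The paint bottle and screwdriver lie close to the stand. Next I'll segment the rings and zoom in.

```bash
cat > h.py <<'E'
import numpy as np,cv2
def ray(d,uv):
    E=d["extrinsics"];R=E[:3,:3];c=-R.T@E[:3,3]
    v=R.T@np.linalg.inv(d["K"])@np.array([*uv,1.]);return c,v/np.linalg.norm(v)
def tri(obs):
    A=np.zeros((3,3));b=np.zeros(3);rs=[ray(d,p) for d,p in obs]
    for c,v in rs:
        P=np.eye(3)-np.outer(v,v);A+=P;b+=P@c
    X=np.linalg.solve(A,b);return X,max(np.linalg.norm((np.eye(3)-np.outer(v,v))@(X-c)) for c,v in rs)
def proj(d,X):
    E=d["extrinsics"];p=d["K"]@(E[:3,:3]@np.asarray(X)+E[:3,3]);return p[:2]/p[2]
E
python3 - <<'E'
from rig import env
from h import *
D={n:env.get_image(n) for n in("scene","top")}
np.save("D.npy",D,allow_pickle=True)
C={}
for n,d in D.items():
    p=d["pixels"].astype(int);r,g,b=p[...,0],p[...,1],p[...,2]
    box=np.zeros(r.shape,bool)
    if n=="scene": box[200:345,270:480]=1
    else: box[120:230,255:390]=1
    for nm,m in(("o",(r-b>45)&(r>g+25)),("g",(g-r>25))):
        k,_,st,c=cv2.connectedComponentsWithStats((m&box).astype(np.uint8),connectivity=8)
        # merge: bbox centre
        print(n,nm,[(np.round([s[0]+s[2]/2-.5,s[1]+s[3]/2-.5],1).tolist(),s[2:].tolist(),np.round(q,1).tolist()) for s,q in zip(st[1:],c[1:]) if s[4]>8])
def crop(n,u,v,w):return cv2.resize(D[n]["pixels"][v:v+w,u:u+w],(400,400),interpolation=cv2.INTER_CUBIC)
cv2.imwrite("pics/c1.png",np.hstack([crop("scene",130,260,80),crop("top",425,225,80)])[:,:,::-1])
E
```

```text
scene o [([292.0, 260.0], [15, 11, 46], [291.7, 260.2])]
scene g [([459.5, 235.0], [16, 11, 49], [459.6, 235.1]), ([423.0, 277.5], [17, 12, 60], [423.4, 277.6]), ([350.0, 321.0], [17, 15, 77], [350.3, 321.0])]
top o []
top g [([313.5, 134.5], [12, 12, 45], [313.6, 134.5]), ([371.5, 139.5], [12, 12, 49], [371.2, 139.7]), ([268.5, 146.5], [12, 12, 43], [268.0, 146.6])]
```

View pics/c1.png

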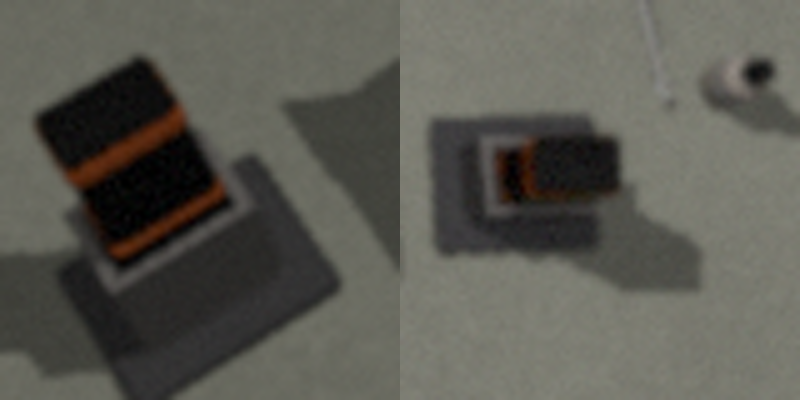

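```bash
python3 - <<'E'
from h import *
D=np.load("D.npy",allow_pickle=True).item();S,T=D["scene"],D["top"]
p=T["pixels"].astype(int);r,g,b=p[...,0],p[...,1],p[...,2]
m=np.zeros(r.shape,bool);m[195:235,350:390]=((r-b)-np.median((r-b)[195:235,350:390])>20)[195:235,350:390]
ys,xs=np.nonzero(m);o=((xs.min()+xs.max())/2,(ys.min()+ys.max())/2);print("orange top",o,m.sum(),np.ptp(xs),np.ptp(ys))
P=[]
for n,a,c in(("mark",(292,260),o),("g1",(459.5,235),(268.4,146.5)),("g2",(423.2,277.5),(313.5,134.5)),("g3",(350.1,321),(371.4,139.6)),("gaugetop",(151.3,282.7),(459.3,257.5)),("plate",(418,153),(198,275))):
    X,e=tri([(S,a),(T,c)]);print(n,np.round(X,4),"res",round(e,4))
    if n[0]=="m" or n in("g1","g2","g3"):P.append(X)
P=np.array(P);c=P.mean(0);u,s,v=np.linalg.svd(P-c);n=v[2]*np.sign(v[2][2]);print("normal",n,"tilt",np.degrees(np.arccos(n[2])),"heading",np.degrees(np.arctan2(-n[1],-n[0])),s)
# foot centre in top view at z=.01
for nm,uv,z in(("foot",(447.5,261.5),.01),("plateTop",(198,275),.01),("gtop",(459.3,257.5),.15)):
    q,w=ray(T,uv);print(nm,np.round(q+w*(z-q[2])/w[2],4))
q,w=ray(S,(418,153));print("plateScene",q+w*(.01-q[2])/w[2])
# crops for lid edges, plate
def crop(n,u,v,w,h):return cv2.resize(D[n]["pixels"][v:v+h,u:u+w],(w*4,h*4),interpolation=cv2.INTER_CUBIC)
a=crop("top",180,240,100,50);b=crop("scene",350,130,100,50);c2=crop("top",235,90,100,50);d=crop("top",330,240,100,50)
cv2.imwrite("pics/c2.png",np.vstack([np.hstack([a,b]),np.hstack([c2,d])])[:,:,::-1])
E
```

```text
orange top (np.float64(367.5), np.float64(215.5)) 76 11 11
mark [ 0.5898 -0.1267  0.142 ] res 0.0001
g1 [0.7658 0.1325 0.2051] res 0.0001
g2 [0.7936 0.0136 0.2113] res 0.0005
g3 [ 0.7792 -0.1372  0.2051] res 0.0004
gaugetop [ 0.4726 -0.3674  0.1437] res 0.0004
plate [0.4436 0.3702 0.0036] res 0.0009
normal [-0.3149815  -0.01571231  0.94896774] tilt 18.383342091960813 heading 2.8557348925834694 [0.245273   0.13999903 0.00080933]
foot [ 0.4724 -0.3677  0.01  ]
plateTop [0.4427 0.3676 0.01  ]
gtop [ 0.4723 -0.3653  0.15  ]
plateScene [0.44785117 0.36617898 0.01      ]
```

View pics/c2.png

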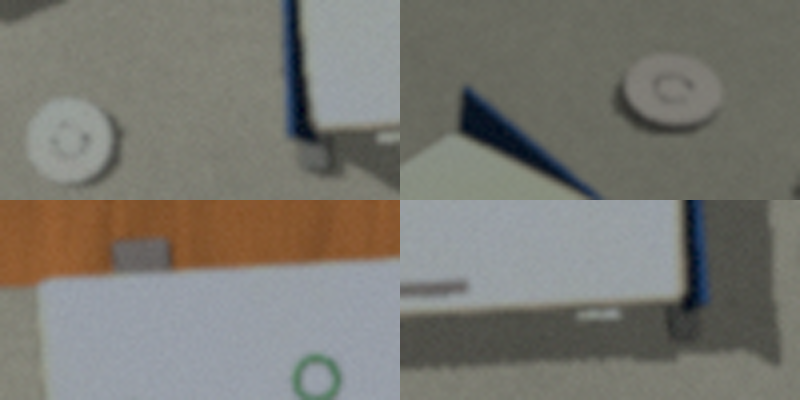

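Gauge: (0.472,-0.367), with its top at about 0.15. Plate: (0.444,0.368). Lid: tilted 18.4°, heading about 3°. The tool can only point down, so the gauge has to be gripped across y and later pivoted between the pads by 18° against the fixed stand. First I'll turn the tool and travel high to the stand.

The rows are not in the units I measure in: shifts go in shares of 50 mm and turns go in units of 4 degrees. I convert before sending: -0.03 m is -0.6, -0.045 m is -0.9, -6.4 degrees is -1.6.

```bash
python3 nudge.py '{"plan":[[0,0,-0.6,-1.6,0.085],[0,0,-0.6,-1.6,0.085],[0,0,-0.8,-1.575,0.085],[0,-0.8,0,0,0.085],[0,-0.9,0,0,0.085],[0,-0.9,0,0,0.085],[0,-0.9,0,0,0.085],[-0.2,-0.9,0,0,0.085],[-0.4,-0.8,0,0,0.085],[-0.4,-0.8,0,0,0.085]]}'
python3 nudge.py '{"plan":[[-0.4,-0.8,0,0,0.085],[-0.4,-0.8,0,0,0.085],[-0.4,-0.8,0,0,0.085],[-0.4,-0.8,0,0,0.085],[-0.4,-0.8,0,0,0.085],[-0.4,-0.8,0,0,0.085],[-0.4,-0.8,0,0,0.085],[-0.4,-0.8,0,0,0.085],[-0.4,-0.8,0,0,0.085],[-0.4,-0.8,0,0,0.085]]}'
```

```text
time_s: 1.2
position: [0.2298, 0.218, 0.3425]
tool_rot: [[-1.0, -0.001, 0.001], [-0.001, 1.0, 0.0], [-0.001, 0.0, -1.0]]
ft_force: [0.7, 1.1, -0.2]
grip_width: 0.0849
gripper_force: 0.0
time_s: 2.2
position: [0.4303, -0.1823, 0.3422]
tool_rot: [[-1.0, 0.001, -0.0], [0.001, 1.0, 0.0], [0.0, 0.0, -1.0]]
ft_force: [0.4, 1.0, 0.4]
grip_width: 0.0851
gripper_force: 0.0
```

Converted, 0.04 m is 0.8, -0.044 m is -0.88.

```bash
python3 nudge.py '{"plan":[[-0.2,-0.88,0,0,0.085],[-0.2,-0.88,0,0,0.085],[-0.2,-0.88,0,0,0.085],[-0.24,-0.88,0,0,0.085],[0,-0.17,0.6,0,0.085],[0,0,0.8,0,0.085],[0,0,0,0,0.085]]}'
python3 - <<'E'
from rig import env
from h import *
d=env.get_image("wrist");cv2.imwrite("pics/w1.png",d["pixels"][:,:,::-1]);np.save("w1.npy",d)
for n,X in(("top",(.4724,-.3667,.15)),("foot",(.4724,-.3667,.01))):print(n,proj(d,X))
E
```

```text
time_s: 2.9
position: [0.4704, -0.364, 0.267]
tool_rot: [[-1.0, 0.001, -0.007], [0.001, 1.0, 0.009], [0.007, 0.009, -1.0]]
ft_force: [0.8, -0.1, 0.0]
grip_width: 0.0851
gripper_force: 0.0
top [316.18000388 239.90301598]
foot [316.90961243 206.28446835]
```

View pics/w1.png

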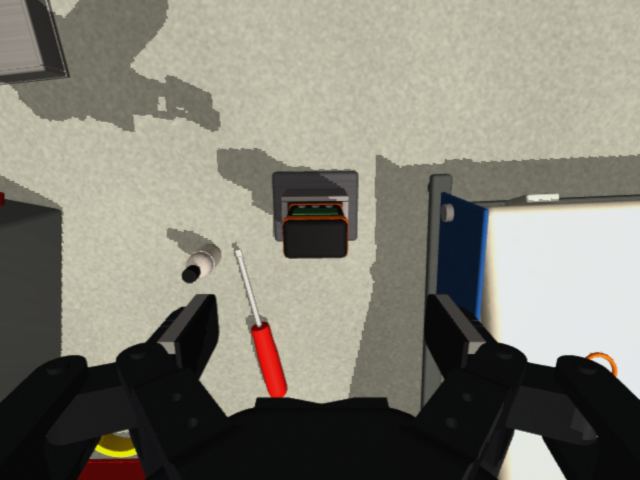

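The gauge top is at (316,239), as predicted at (316,240), and the foot at (316,206) also matches. The display faces the robot. I'll descend and grip.

Converted, 0.04 m is 0.8, 0.03 m is 0.6.

```bash
python3 nudge.py '{"plan":[[0,0,0,0,0.085],[0,0,0.8,0,0.085],[0,0,0.8,0,0.085],[0,0,0.8,0,0.085],[0,0,0.6,0,0.085],[0,0,0,0,0.085],[0,0,0,0,0.085]]}'
```

```text
time_s: 3.65
position: [0.4728, -0.3658, 0.1249]
tool_rot: [[-1.0, 0.0, 0.002], [0.0, 1.0, -0.003], [-0.002, -0.003, -1.0]]
ft_force: [0.7, -0.2, 0.8]
grip_width: 0.0849
gripper_force: 0.0
```

Converted, 0.01 m is 0.2.

```bash
python3 nudge.py '{"plan":[[0,0,0.2,0,0.085],[0,0,0,0,0.04],[0,0,0,0,0.04],[0,0,0,0,0.04],[0,0,0,0,0.04],[0,0,0,0,0.04],[0,0,0,0,0.04],[0,0,0,0,0.04]]}' 35
```

```text
time_s: 4.45
position: [0.4721, -0.3655, 0.1132]
tool_rot: [[-1.0, 0.001, 0.001], [0.001, 1.0, -0.002], [-0.001, -0.002, -1.0]]
ft_force: [-0.2, -1.9, 5.9]
grip_width: 0.0479
gripper_force: 40.4
```

Converted, -0.03 m is -0.6, -0.04 m is -0.8.

```bash
python3 nudge.py '{"plan":[[0,0,-0.4,0,0.04],[0,0,-0.6,0,0.04],[0,0,-0.6,0,0.04],[0,0,-0.6,0,0.04],[0,0,-0.8,0,0.04],[0,0,-0.8,0,0.04],[0,0,-0.8,0,0.04],[0,0,-0.8,0,0.04],[0,0,0,0,0.04],[0,0,0,0,0.04]]}'
python3 - <<'E'
from rig import env
from h import *
s=env.observe();print(s["position"],s["ft_force"])
D={n:env.get_image(n) for n in("scene","top")}
g=np.array(s["position"])-[0,0,.068]
def box(n,u,v):return cv2.resize(D[n]["pixels"][v-50:v+50,u-50:u+50],(400,400),interpolation=cv2.INTER_CUBIC)
ims=[]
for n in D:
    u,v=proj(D[n],g+[0,0,.05]).astype(int);print(n,u,v);ims.append(box(n,max(50,u),v))
cv2.imwrite("pics/c3.png",np.hstack(ims)[:,:,::-1])
E
```

```text
time_s: 5.45
position: [0.4718, -0.3649, 0.3818]
tool_rot: [[-1.0, 0.0, -0.0], [0.0, 1.0, 0.001], [0.0, 0.001, -1.0]]
ft_force: [-0.4, 0.4, -2.1]
grip_width: 0.0473
gripper_force: 40.3
[ 0.47176365 -0.36486056  0.38183532] [-0.41459545  0.44757237 -2.11824289]
scene 112 210
top 484 249
```

View pics/c3.png

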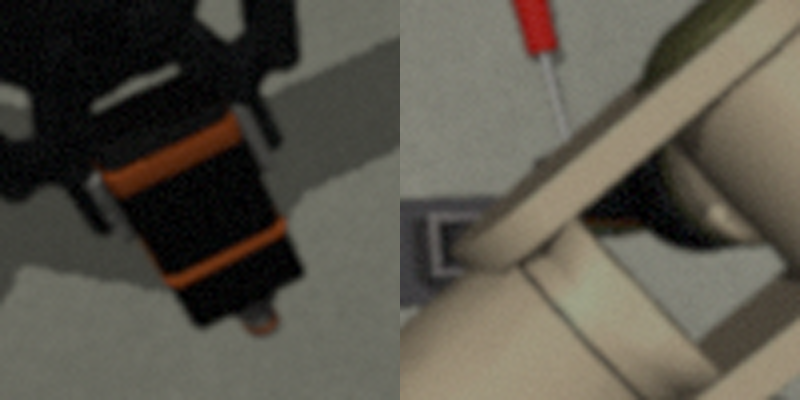

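The gauge hangs upright in the fingers, tip visible at about (265,318) in the left crop. I'll cross over at this height to the plate.

```bash
python3 nudge.py '{"plan":[[0.06,0.4,0,0,0.04],[0.06,0.8,0,0,0.04],[0.06,0.8,0,0,0.04],[0.06,0.8,0,0,0.04],[0.06,0.8,0,0,0.04],[0.06,0.8,0,0,0.04],[0.06,0.8,0,0,0.04],[0.06,0.8,0,0,0.04],[0.06,0.8,0,0,0.04],[0,0.8,0,0,0.04]]}'
python3 nudge.py '{"plan":[[0,0.8,0,0,0.04],[0,0.8,0,0,0.04],[0,0.8,0,0,0.04],[0,0.8,0,0,0.04],[0,0.8,0,0,0.04],[0,0.8,0,0,0.04],[0,0.8,0,0,0.04],[0,0.8,0,0,0.04],[0,0.6,0,0,0.04],[0,0,0,0,0.04]]}'
python3 - <<'E'
from h import *
D=np.load("D.npy",allow_pickle=True).item();S,T=D["scene"],D["top"]
print(tri([(S,(418.8,151.8)),(T,(197.4,274.1))]))
for d,p in((S,(418.8,151.8)),(T,(197.4,274.1))):
    q,w=ray(d,p);print(q+w*(.01-q[2])/w[2])
E
```

```text
time_s: 6.55
position: [0.444, 0.0167, 0.381]
tool_rot: [[-1.0, 0.001, -0.003], [0.001, 1.0, 0.001], [0.003, 0.001, -1.0]]
ft_force: [0.8, 0.1, -1.9]
grip_width: 0.0475
gripper_force: 40.3
time_s: 7.55
position: [0.4443, 0.3679, 0.3795]
tool_rot: [[-1.0, -0.003, -0.004], [-0.003, 1.0, -0.002], [0.004, -0.001, -1.0]]
ft_force: [-0.5, -1.3, -2.4]
grip_width: 0.0475
gripper_force: 40.2
(array([0.44577977, 0.36995725, 0.01019307]), np.float64(0.000706704244536631))
[0.44595554 0.37080155 0.01      ]
[0.44537427 0.3694115  0.01      ]
```

Converted, 0.04 m is 0.8, 0.03 m is 0.6.

```bash
python3 nudge.py '{"plan":[[-0.02,0.04,0.6,0,0.04],[0,0,0.8,0,0.04],[0,0,0.8,0,0.04],[0,0,0.8,0,0.04],[0,0,0.8,0,0.04],[0,0,0.8,0,0.04],[0,0,0.6,0,0.04],[0,0,0,0,0.04],[0,0,0,0,0.04]]}'
```

```text
time_s: 8.45
position: [0.4462, 0.3667, 0.1226]
tool_rot: [[-1.0, 0.001, -0.001], [0.001, 1.0, -0.0], [0.001, -0.0, -1.0]]
ft_force: [0.1, -0.7, -1.9]
grip_width: 0.0476
gripper_force: 40.2
```

```bash
python3 nudge.py '{"plan":[[0,0.06,0.12,0,0.04],[0,0,0.12,0,0.04],[0,0,0.04,0,0.04],[0,0,0,0,0.04],[0,0,0,0,0.04],[0,0,0,0,0.04]]}'
```

```text
time_s: 9.05
position: [0.4462, 0.37, 0.1086]
tool_rot: [[-1.0, 0.0, 0.0], [0.0, 1.0, 0.0], [-0.0, 0.0, -1.0]]
ft_force: [-0.2, 0.8, -1.9]
grip_width: 0.0479
gripper_force: 40.3
```

Converted, 0.002 m is 0.04.

```bash
python3 nudge.py '{"plan":[[0,0,0.04,0,0.04],[0,0,0,0,0.04],[0,0,0,0,0.04],[0,0,0,0,0.04]]}'
```

```text
time_s: 9.45
position: [0.4463, 0.3701, 0.1065]
tool_rot: [[-1.0, 0.0, 0.001], [0.0, 1.0, 0.0], [-0.001, 0.0, -1.0]]
ft_force: [0.3, -0.2, 0.6]
grip_width: 0.0478
gripper_force: 40.3
```

Converted, 0.0025 m is 0.05.

```bash
python3 nudge.py '{"plan":[[0,0,0.05,0,0.04],[0,0,0,0,0.04],[0,0,0,0,0.04],[0,0,0,0,0.04],[0,0,0,0,0.04],[0,0,0,0,0.04],[0,0,0,0,0.04],[0,0,0,0,0.04],[0,0,0,0,0.04],[0,0,0,0,0.04]]}'; python3 nudge.py '{"plan":[[0,0,0,0,0.04],[0,0,0,0,0.04],[0,0,0,0,0.04]]}'
python3 - <<'E'
from rig import env
from h import *
D={n:env.get_image(n) for n in("scene","wrist")}
a=cv2.resize(D["scene"]["pixels"][85:185,368:468],(400,400),interpolation=cv2.INTER_CUBIC)
b=cv2.resize(D["wrist"]["pixels"][100:400,170:470],(400,400))
cv2.imwrite("pics/c4.png",np.hstack([a,b])[:,:,::-1])
E
```

```text
time_s: 10.45
position: [0.4462, 0.3701, 0.1039]
tool_rot: [[-1.0, 0.0, 0.0], [0.0, 1.0, 0.0], [-0.0, 0.0, -1.0]]
ft_force: [1.1, 0.3, 1.3]
grip_width: 0.0482
gripper_force: 40.3
time_s: 10.75
position: [0.4461, 0.3701, 0.1038]
tool_rot: [[-1.0, 0.0, 0.0], [0.0, 1.0, 0.0], [-0.0, 0.0, -1.0]]
ft_force: [0.3, 0.7, 1.5]
grip_width: 0.0476
gripper_force: 40.3
```

View pics/c4.png

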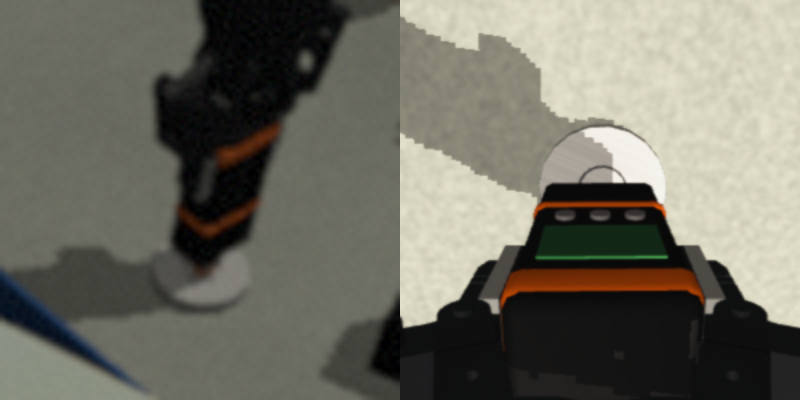

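The gauge stands upright on the centre of the plate (ring centre visible under it, right crop (600,180)). The push is about 3.3 N, and it has been held for over 1 s. I'll lift and go back to the stand's far side to pivot it.

```bash
python3 nudge.py '{"plan":[[0,0,-0.2,0,0.04],[0,0,-0.6,0,0.04],[0,0,-0.8,0,0.04],[0,0,-0.8,0,0.04],[0,0,-0.8,0,0.04],[0,0,-0.8,0,0.04],[0,0,-0.8,0,0.04],[0,0,-0.8,0,0.04],[0,-0.4,0,0,0.04],[0,-0.74,0,0,0.04]]}'
python3 nudge.py '{"plan":[[0,-0.8,0,0,0.04],[0,-0.8,0,0,0.04],[0,-0.8,0,0,0.04],[0,-0.8,0,0,0.04],[0,-0.8,0,0,0.04],[0,-0.8,0,0,0.04],[0,-0.8,0,0,0.04],[0,-0.8,0,0,0.04],[0,-0.8,0,0,0.04],[0,-0.8,0,0,0.04]]}'
python3 nudge.py '{"plan":[[0,-0.8,0,0,0.04],[0,-0.8,0,0,0.04],[0,-0.8,0,0,0.04],[0,-0.8,0,0,0.04],[0,-0.8,0,0,0.04],[-0.6,-0.8,0,0,0.04],[-0.6,-0.8,0,0,0.04],[-0.5,0,0,0,0.04],[0,0,0,0,0.04],[0,0,0,0,0.04]]}'
```

```text
time_s: 11.85
position: [0.4455, 0.3134, 0.3843]
tool_rot: [[-1.0, -0.002, 0.0], [-0.002, 1.0, 0.0], [-0.0, 0.0, -1.0]]
ft_force: [0.8, -0.4, -2.3]
grip_width: 0.048
gripper_force: 40.2
time_s: 12.85
position: [0.4449, -0.0883, 0.384]
tool_rot: [[-1.0, 0.001, -0.001], [0.001, 1.0, 0.001], [0.001, 0.001, -1.0]]
ft_force: [1.3, 0.2, -2.5]
grip_width: 0.0475
gripper_force: 40.2
time_s: 13.85
position: [0.5307, -0.3667, 0.3833]
tool_rot: [[-1.0, -0.0, -0.002], [-0.0, 1.0, 0.001], [0.002, 0.001, -1.0]]
ft_force: [-0.8, 0.2, -2.3]
grip_width: 0.0478
gripper_force: 37.1
```

Now down to TCP z = 0.118, then slowly toward -x (tool +x).

Converted, 0.04 m is 0.8, 0.035 m is 0.7.

```bash
python3 nudge.py '{"plan":[[0,0,0.6,0,0.04],[0,0,0.8,0,0.04],[0,0,0.8,0,0.04],[0,0,0.8,0,0.04],[0,0,0.8,0,0.04],[0,0,0.8,0,0.04],[0,0,0.7,0,0.04],[0,0,0,0,0.04],[0,0,0,0,0.04]]}'
python3 nudge.py '{"plan":[[0.1,0,0,0,0.04],[0.1,0,0,0,0.04],[0.1,0,0,0,0.04],[0.08,0,0,0,0.04],[0.08,0,0,0,0.04],[0,0,0,0,0.04],[0,0,0,0,0.04]]}'
```

```text
time_s: 14.75
position: [0.5307, -0.3671, 0.1206]
tool_rot: [[-1.0, 0.0, 0.001], [0.0, 1.0, -0.001], [-0.001, -0.001, -1.0]]
ft_force: [-0.1, -0.1, -1.3]
grip_width: 0.0477
gripper_force: 37.2
time_s: 15.45
position: [0.5083, -0.3674, 0.1194]
tool_rot: [[-1.0, 0.0, 0.002], [0.0, 1.0, -0.001], [-0.002, -0.001, -1.0]]
ft_force: [3.7, -1.2, 0.7]
grip_width: 0.0478
gripper_force: 36.7
```

Contact came at x≈0.508, as computed. I'll continue pivoting.

Converted, 0.003 m is 0.06.

```bash
python3 nudge.py '{"plan":[[0.06,0,0,0,0.04],[0.06,0,0,0,0.04],[0.06,0,0,0,0.04],[0,0,0,0,0.04]]}';python3 nudge.py '{"plan":[[0.06,0,0,0,0.04],[0.06,0,0,0,0.04],[0.05,0,0,0,0.04],[0,0,0,0,0.04],[0,0,0,0,0.04]]}'
python3 - <<'E'
from rig import env
from h import *
D={n:env.get_image(n) for n in("scene","wrist")}
a=cv2.resize(D["scene"]["pixels"][240:340,115:215],(400,400),interpolation=cv2.INTER_CUBIC)
b=cv2.resize(D["wrist"]["pixels"][100:400,170:470],(400,400))
cv2.imwrite("pics/c5.png",np.hstack([a,b])[:,:,::-1])
E
```

```text
time_s: 15.85
position: [0.4997, -0.3674, 0.1196]
tool_rot: [[-1.0, 0.0, 0.003], [0.0, 1.0, -0.002], [-0.003, -0.002, -1.0]]
ft_force: [5.7, -0.1, 2.1]
grip_width: 0.0478
gripper_force: 36.9
time_s: 16.35
position: [0.4912, -0.3674, 0.1195]
tool_rot: [[-1.0, 0.0, 0.002], [0.0, 1.0, -0.002], [-0.002, -0.002, -1.0]]
ft_force: [5.9, -1.2, 3.2]
grip_width: 0.0474
gripper_force: 36.8
```

View pics/c5.png

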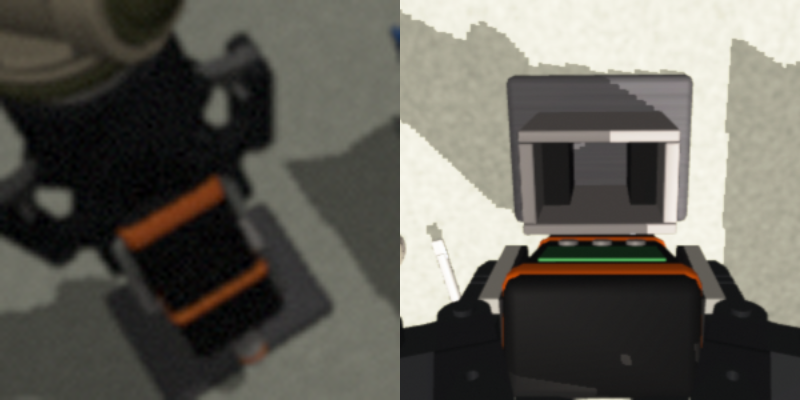

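The gauge is pivoting: the display is foreshortened in the wrist view and the tip has swung to the far side (crop (255,350)). I'll back off, lift and measure the tilt.

Converted, -0.04 m is -0.8, -0.02 m is -0.4.

```bash
python3 nudge.py '{"plan":[[-0.2,0,0,0,0.04],[-0.4,0,0,0,0.04],[-0.2,0,-0.4,0,0.04],[0,0,-0.8,0,0.04],[0,0,-0.8,0,0.04],[0,0,-0.8,0,0.04],[0,0,-0.8,0,0.04],[0,0,-0.8,0,0.04],[0,0,0,0,0.04],[0,0,0,0,0.04]]}'
python3 - <<'E'
from rig import env
from h import *
s=env.observe();d=env.get_image("wrist");sc=env.get_image("scene");np.save("w2.npy",{"w":d,"s":sc})
print(s["position"])
p=np.array(s["position"]);piv=p+[0,0,.008]
for t in(0,14,16,18,20,22):
    a=np.radians(t);zg=np.array([-np.sin(a),0,np.cos(a)]);xg=np.array([np.cos(a),0,np.sin(a)])
    f=lambda x,z:piv+xg*x+zg*(z-.0763)
    print(t,"bot",np.round(proj(d,f(-.015,0))),"top-x",np.round(proj(d,f(-.015,.105))),"scene tip",np.round(proj(sc,f(0,-.03)),1),"scene bot+x",np.round(proj(sc,f(.015,0)),1),"top+x",np.round(proj(sc,f(.015,.105)),1))
u,v=proj(sc,piv-[0,0,.04]).astype(int);u0,v0=u-40,v-40;print("crop origin",u0,v0)
a=cv2.resize(sc["pixels"][v0:v0+80,u0:u0+80],(400,400),interpolation=cv2.INTER_CUBIC)
b=cv2.resize(d["pixels"][200:350,245:395],(400,400))
cv2.imwrite("pics/c6.png",np.hstack([a,b])[:,:,::-1])
E
```

```text
time_s: 17.45
position: [0.5304, -0.3668, 0.3383]
tool_rot: [[-1.0, 0.001, -0.001], [0.001, 1.0, 0.001], [0.001, 0.001, -1.0]]
ft_force: [0.7, 0.7, -2.4]
grip_width: 0.0476
gripper_force: 36.9
[ 0.53035327 -0.36680886  0.33833711]
0 bot [321. 234.] top-x [321. 324.] scene tip [151.  278.5] scene bot+x [149.9 275.8] top+x [129.1 239.3]
14 bot [321. 263.] top-x [321. 298.] scene tip [157.4 288.5] scene bot+x [153.9 281.8] top+x [126.3 234.8]
16 bot [321. 267.] top-x [321. 294.] scene tip [158.2 289.8] scene bot+x [154.3 282.6] top+x [125.9 234.2]
18 bot [321. 272.] top-x [321. 291.] scene tip [159. 291.] scene bot+x [154.8 283.2] top+x [125.5 233.6]
20 bot [321. 276.] top-x [321. 287.] scene tip [159.8 292.2] scene bot+x [155.2 283.8] top+x [125.2 233.1]
22 bot [321. 280.] top-x [321. 284.] scene tip [160.6 293.3] scene bot+x [155.6 284.4] top+x [124.8 232.5]
crop origin 98 217
```

View pics/c6.png

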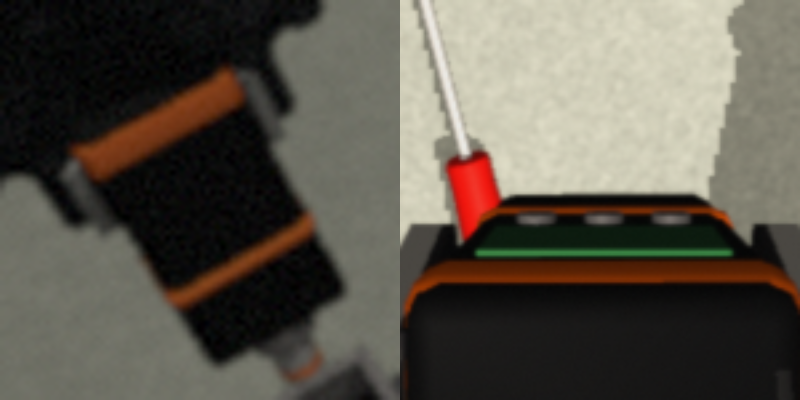

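The gauge now tilts about 17–18° (scene tip (158,291), wrist-view bottom edge row ~273), close enough to the lid's 18.4°. Next: up, over the knob, 3° turn, then hover 50 mm off the mark along the normal.

Converted, 0.04 m is 0.8, -0.03 m is -0.6, -1 degrees is -0.25.

```bash
python3 nudge.py '{"plan":[[0,0,-0.6,0,0.04],[0,0,-0.6,-0.25,0.04],[0,0.4,0,-0.25,0.04],[0,0.8,0,-0.25,0.04],[0,0.8,0,0,0.04],[0,0.8,0,0,0.04],[0,0.8,0,0,0.04],[0,0.8,0,0,0.04],[0,0.36,0,0,0.04],[0,0,0,0,0.04]]}'
python3 nudge.py '{"plan":[[0,0,0.6,0,0.04],[0,0,0.6,0,0.04],[0,0,0.6,0,0.04],[0,0,0.4,0,0.04],[0,0,0,0,0.04],[0,0,0,0,0.04]]}'
```

```text
time_s: 18.55
position: [0.5191, -0.1273, 0.3982]
tool_rot: [[-0.999, -0.055, -0.002], [-0.055, 0.999, 0.001], [0.002, 0.001, -1.0]]
ft_force: [-0.4, -0.0, -2.1]
grip_width: 0.0477
gripper_force: 37.3
time_s: 19.15
position: [0.5196, -0.1303, 0.2889]
tool_rot: [[-0.999, -0.051, -0.001], [-0.051, 0.999, 0.0], [0.001, 0.0, -1.0]]
ft_force: [0.7, -0.3, -1.6]
grip_width: 0.0476
gripper_force: 37.1
```

Converted, -0.016 m is -0.32, 0.013 m is 0.26.

```bash
python3 nudge.py '{"plan":[[-0.32,0,0,0,0.04],[-0.32,0,0.16,0,0.04],[0,0,0.26,0,0.04],[0,0,0.26,0,0.04],[0,0,0,0,0.04],[0,0,0,0,0.04],[0,0,0,0,0.04]]}'
python3 - <<'E'
from rig import env
from h import *
s=env.observe();d=env.get_image("wrist");sc=env.get_image("scene");tp=env.get_image("top")
p=np.array(s["position"]);print(p,s["ft_force"])
h=np.radians(2.9);o=np.array([.0316*np.cos(h),.0316*np.sin(h),-.0935])
M=np.array([.5898,-.1267,.142])
print("pred tip",p+o,"scene",proj(sc,p+o),"mark scene/wrist",proj(sc,M),proj(d,M))
u,v=proj(sc,M).astype(int);u0,v0=u-40,v-60;print("crop",u0,v0)
a=cv2.resize(sc["pixels"][v0:v0+80,u0:u0+80],(400,400),interpolation=cv2.INTER_CUBIC)
b=cv2.resize(d["pixels"][50:350,170:470],(400,400))
cv2.imwrite("pics/c7.png",np.hstack([a,b])[:,:,::-1])
E
```

```text
time_s: 19.85
position: [0.5517, -0.128, 0.2562]
tool_rot: [[-0.999, -0.052, 0.002], [-0.052, 0.999, -0.001], [-0.002, -0.001, -1.0]]
ft_force: [0.2, 1.7, -0.8]
grip_width: 0.0476
gripper_force: 37.2
[ 0.55169705 -0.12799267  0.25618111] [ 0.20002609  1.70649044 -0.80105297]
pred tip [ 0.58325658 -0.12639394  0.16268111] scene [289.64833192 251.88449673] mark scene/wrist [292.03528571 259.98099888] [320.46612258 285.26829281]
crop 252 199
```

View pics/c7.png

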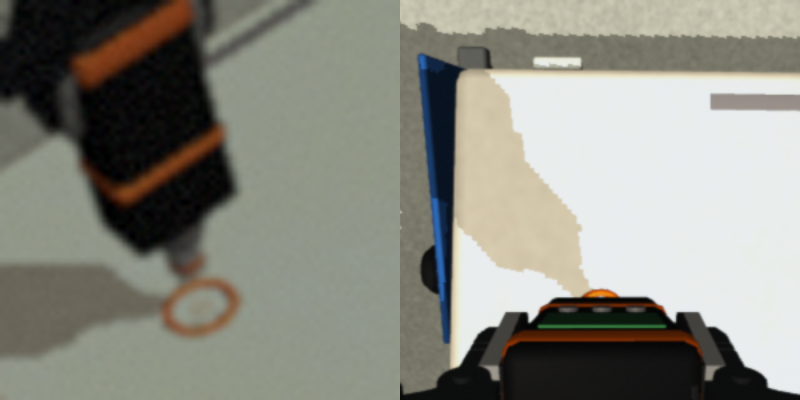

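Predicted tip (290,252) and seen tip (289,252) agree; the tip is just above the ring on the normal. I'll approach along the normal.

The rows are not in the units I measure in: shifts go in shares of 50 mm and turns go in units of 4 degrees. I convert before sending: 0.006 m is 0.12, 0.005 m is 0.1.

```bash
python3 nudge.py '{"plan":[[-0.04,0,0.12,0,0.04],[-0.04,0,0.12,0,0.04],[-0.04,0,0.1,0,0.04],[0,0,0,0,0.04],[0,0,0,0,0.04],[0,0,0,0,0.04]]}'
python3 nudge.py '{"plan":[[-0.02,0,0.06,0,0.04],[0,0,0,0,0.04],[0,0,0,0,0.04],[0,0,0,0,0.04],[0,0,0,0,0.04]]}'
```

```text
time_s: 20.6
position: [0.5573, -0.1273, 0.238]
tool_rot: [[-0.999, -0.052, 0.0], [-0.052, 0.999, -0.0], [-0.0, -0.0, -1.0]]
ft_force: [0.7, 0.7, -1.5]
grip_width: 0.0477
gripper_force: 37.4
time_s: 21.1
position: [0.5584, -0.1273, 0.235]
tool_rot: [[-0.999, -0.052, 0.0], [-0.052, 0.999, -0.0], [-0.0, -0.0, -1.0]]
ft_force: [-0.2, -0.7, 0.1]
grip_width: 0.048
gripper_force: 37.6
```

```bash
python3 nudge.py '{"plan":[[-0.01,0,0.04,0,0.04],[0,0,0,0,0.04],[0,0,0,0,0.04],[0,0,0,0,0.04],[0,0,0,0,0.04]]}'
```

```text
time_s: 21.6
position: [0.5589, -0.1273, 0.2329]
tool_rot: [[-0.999, -0.052, 0.0], [-0.052, 0.999, -0.0], [-0.0, -0.0, -1.0]]
ft_force: [0.3, -0.5, 1.6]
grip_width: 0.0478
gripper_force: 37.7
```

```bash
for i in 1 2 3 4 5 6; do python3 nudge.py '{"plan":[[0,0,0,0,0.04]]}' | grep -E "ft_force|position"; done
python3 - <<'E'
from rig import env
from h import *
sc=env.get_image("scene");cv2.imwrite("pics/fin.png",sc["pixels"][:,:,::-1])
p=np.array(env.observe()["position"]);print(p+[.0316,.0016,-.0935+.003])
E
```

```text
position: [0.5589, -0.1273, 0.2329]
ft_force: [-0.2, -0.3, 1.6]
position: [0.5589, -0.1273, 0.2329]
ft_force: [0.7, -0.6, 0.6]
position: [0.5589, -0.1273, 0.2329]
ft_force: [0.5, -0.3, 1.9]
position: [0.5589, -0.1273, 0.2329]
ft_force: [0.8, -1.3, 2.9]
position: [0.5588, -0.1273, 0.2329]
ft_force: [0.4, 0.1, 1.9]
position: [0.5588, -0.1273, 0.2328]
ft_force: [0.9, -1.1, 1.8]
[ 0.59043919 -0.12567776  0.14234999]
```

The vertical push averages about 3.8 N, so the sleeve is about 4–5 mm in, and the pose is steady. The computed tip lies within 2 mm of the mark. Handing in.

```bash
python3 -c "
from rig import env
print(env.close_job())"
```

```text
the job is handed in; nothing more can be done
None
```

I handed the job in; the script returned no verdict. The gauge was checked upright on the zero plate for over a second at about 3.3 N. It now sits on the orange-ringed spot, about square to the lid (tilt measured at 17–18° against 18.4°), with the tip within about 2 mm of centre and the sleeve an estimated 4–5 mm in.

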